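# Load the marking station and fire it

### The job

Load the round blank flat into the round nest of the marking station. Once it is seated and let go, slide the safety catch on the control box fully aside, then press the button it uncovered all the way in and let it come back up. Leave the catch open, and leave the square and six-sided blanks where they lie.

Things in the scene. Friction and masses are not known exactly. Their poses are not given: they have to be found in the camera images.
- round_blank_center (a point): Centre (half-way up) of the round bare-aluminium blank: a disc 44 mm across and 14 mm thick, 40 to 80 g, lying flat on a 2 mm thick cutting mat (mat top at z = 2 mm). Its own z axis is the disc's axis.
- square_blank_center (a point): Centre of the square aluminium blank, 42 x 42 x 14 mm, flat on the mat; not to be moved.
- hex_blank_center (a point): Centre of the six-sided aluminium blank, 44 mm across flats, 14 mm thick, flat on the mat; not to be moved.
- station: Marking station, fixed: a bare-steel plate 190 (x) x 180 (y) x 14 mm on the mat, top at z = 16 mm; origin at the centre of its underside. A grey marking head on a post stands at its rear corner behind the square nest and looks down across at the round nest: its nose is 105 mm from the round nest's centre, its top 130 mm above the mat.
- round_nest (a point): Centre of the mouth of the round nest, level with the plate's top. The nest is a round recess 47 mm across and 5 mm deep with a flat floor: a seated disc stands 9 mm proud, its centre 2 mm above the mouth. Axes: the station's; x points to the plate's rear. A 45 mm square nest, to stay empty, lies 84 mm away along +y.
- box: Off-white control box, fixed on the mat: 95 (x) x 150 (y) x 50 mm; origin at the centre of its underside. Two low rails (4 mm) run along y on its top and carry the safety catch; the button lies 40 mm from the centre towards -y.
- catch_tab (a point): Top centre of the upright tab on the bare-steel safety catch. The tab is 44 mm along the box's x, 7 mm thick along its y and 20 mm high, in the middle of the catch's flat roof (76 mm along x, 46 mm along y; roof top 20 mm below this point, 67 mm above the mat). The catch is a bridge over the button and slides along the box's y: push the tab's -y face. Axes: the box's.
- catch (a joint): How far the catch has slid along the box's +y, m: 0 = button covered, 0.06 = end stop, fully open. It stays where it is left; about 2 to 3 N moves it.
- button_top (a point): Centre of the flat top of the black round push button under the catch: 32 mm across, 12 mm proud of the box's top, 62 mm above the mat when up. Axes: the box's. With the catch fully open nothing stands over it, and the catch's nearest edge is 37 mm from its centre along +y.
- button (a joint): How far the button is pressed, m: 0 = up, 0.006 = fully in. It springs back; about 2 N starts it and 6 N takes it fully in.
Things that resemble listed ones, but are neither listed nor needed, are in the scene too. What is shaped like the part that bears round_blank_center but black is not meant. What is shaped like the box but yellow is not meant.

How it is judged:
On the way, in this order (a step that is already met when the one before it is completed fails the run):
1. the round blank lies flat on the floor of the round nest, let go (horizontal distance between round_blank_center and round_nest below 0.0035 m and z of round_blank_center in the frame of round_nest below 0.0035 m and angle between round_blank_center's own z axis and vertical below 0.06 rad and contact force between the fingers and round_blank below 0.1 N), for 0.2 s.
2. the safety catch is slid fully open (at least 54 of 60 mm) (value of joint catch above 0.054 m), for 0.1 s.
3. the button is pressed in (at least 4.5 of 6 mm) with the catch open and the blank in its nest (value of joint button above 0.0045 m and value of joint catch above 0.05 m and horizontal distance between round_blank_center and round_nest below 0.0035 m), for 0.05 s.
At the end, for the whole second after the job is handed in: The round blank rests flat on the floor of the round nest (centre within 3.5 mm of the nest's, tilt under 0.06 rad), the catch is open by at least 50 mm, the button is back up (within 1 mm), and the square and six-sided blanks are within 20 mm of where they were (horizontal distance between round_blank_center and round_nest below 0.0035 m and z of round_blank_center in the frame of round_nest below 0.0035 m and angle between round_blank_center's own z axis and vertical below 0.06 rad and value of joint catch above 0.05 m and value of joint button below 0.001 m and distance of each of square_blank_center, hex_blank_center from where it was at the start of the episode below 0.02 m); the robot touches nothing.
It fails at once if the button is pressed (over 3 mm) while the round blank is not in its nest (value of joint button above 0.003 m and horizontal distance between round_blank_center and round_nest above 0.006 m).
It fails at once if the square or the six-sided blank is moved by more than 20 mm (distance of any of square_blank_center, hex_blank_center from where it was at the start of the episode above 0.02 m).
It also fails if it takes over 56 s, if anything falls off the work surface, if the arm or the gripper's body presses on something with over 40 N, if the wrist force passes 120 N, or if a joint passes its speed limit or range.

### The arm

A 6-joint arm with a two-finger parallel gripper is mounted at the origin on the work surface. World frame = base frame: x ahead of the robot, y to its left, z up, the work surface at z = 0. Lengths are in m, angles in rad, forces in N, time in s.
With the tool pointing down it reaches from about 0.25 to 0.8 m from the base axis. Payload 3.9 kg.
Tool frame: the origin (TCP) lies on the centre line of the jaws, within the pads' length; the fingertips stand 11 mm ahead of it and the grasp point (between the pads) lies 8 mm behind it; z points along the fingers, y is the line along which they close (so a half turn about z gives the same grasp; the last joint's range is limited). The gripper opens to 85 mm and grips with 20 to 120 N. Pads are 22 mm wide; open, the fingers measure 114 mm over their backs; the gripper's body (76 mm by 85 mm) begins 54 mm behind the grasp point. The pads swing forward as they close: fully open they stand 13 mm farther back than shut.
Start: joints at [1.192, 0.26, -0.138, 1.173, 0, 1.571], TCP at [0.194, 0.488, 0.242] pointing down, gripper open.
Joint ranges: [-2.78, 2.78], [-0.83, 1.72], [-1.28, 1.37], [-1.9, 2.12], [-1.57, 1.48], [-3.14, 3.14]. Speed limits (rad/s): [2.57, 2.57, 3.14, 3.14, 3.14, 3.14].

### API

Orientations are given as a 3x3 rotation matrix whose columns are the frame's x, y, z axes.
In Python, from rig import robot, vision gives the robot as it stands.
- The arm moves only by the tool step_arm, never from a script. Its argument "rows" is a list that holds one entry, the list of rows, each a list of 7 numbers: the turn, a rotation vector about the tool's x, y, z in degrees, then the shift along the tool's x, y, z in mm, then the closure in counts, from 0 (fully open) to 255 (shut). In form: [[[ax, ay, az, tx, ty, tz, hand], ...]]. A call has 1 to 10 rows; each row shifts and turns the commanded pose from where the row before left it, along the tool's axes as they then stand; what a row does not reach is not made up. A row lasts 1/8 s, in which the tool goes at most 62.5 mm and 10.7 degrees, less where a joint would pass 70% of its speed; a pose out of reach is approached as far as the arm can. A call is refused whole if a number of a shift passes 62.5 or a number of a turn 10.7, either way. A call with a gripper value outside its range is refused whole. The fingers move at their own pace and stop on an object; "newtons" is the grip in N (left out, the last holds). Time passes only in rows, so rows that do not move let the fingers close. It gives the time, the measured TCP pose, the force, the opening and the grip force at its end, in the units of the state.
- robot.get_obs(): the state, without advancing time (a new reading comes with each control period).
- vision.grab_frame(name): name is "scene" or "top"; returns the picture (480x640x3 uint8, red, green, blue); there is no depth.
- vision.calibration(name): a dict with "fx", "fy", "cx", "cy" (pixels), "dist_coeffs" ([k1, k2, p1, p2, k3] as OpenCV has them; the pictures are not rectified), "xyz" and "attitude" of the camera in the world. Camera axes: x right, y down, z forward; pixel columns grow to the right and rows downward; lengths in m; the calibration is good to about 2 mm. A picture is of the moment at which its call begins. calibration takes no time and is no camera call.
- robot.hand_in(): hands the job in; it is judged then, once.
The state is a dict: "clock": time; "joint_pos": joint angles; "joint_velocities": joint speeds; "joint_efforts": joint torques, N m; "position": TCP position; "eef_rot": TCP orientation; "ft_force": force on the tool from outside, world axes, zero at the start; "wrist_torque": the same for the moment, N m; "gripper_width": finger opening in m; "finger_force": force on a finger pad.
Only numpy, scipy, OpenCV 4.12 (cv2) and the standard library are available. Lean on these libraries where they do the work, as an engineer would, in place of code of your own. Each camera call takes 0.05 s, during which the arm holds its last target. There are 200 camera calls.

## Working session

There is one attempt and no reset: what is moved stays moved. The work goes in short steps, Python scripts to look and compute and a tool call to move; the robot and the scene stay as the last step left them, time stands still between calls to the robot, and variables do not carry over. Pictures are saved under pics/ and viewed, at most 10 in all, crops included, and the job is handed in when it is done.

Besides the shell and the picture viewer there is one more tool, called as a command line: name --argument value ..., lists and objects as JSON in quotes. step_arm: Moves the arm, as the interface text tells. Its arguments: {"type":"object","properties":{"rows":{"type":"array"},"newtons":{"type":"number"}},"required":["rows"]}

```bash
mkdir -p pics; ls
python3 - <<'E'
from rig import robot, vision
import cv2
for n in ("scene","top"):
    f=vision.grab_frame(n); cv2.imwrite(f"pics/{n}0.png",f[:,:,::-1]); print(vision.calibration(n))
o=robot.get_obs(); print(o)
E
```

```text
pics
{'fx': 575.0250119980245, 'fy': 575.0250119980245, 'cx': 317.98522142729007, 'cy': 237.19076500489933, 'dist_coeffs': array([0.05745105, 0.        , 0.        , 0.        , 0.        ]), 'xyz': array([ 0.97243483, -0.15853527,  1.0219006 ]), 'attitude': array([[ 0.23971854,  0.8254589 , -0.51103095],
       [ 0.97078158, -0.20970106,  0.11665583],
       [-0.01086914, -0.524064  , -0.85160953]])}
{'fx': 436.1087186353421, 'fy': 436.1087186353421, 'cx': 314.1435361110976, 'cy': 241.6032706760837, 'dist_coeffs': array([-0.02968005,  0.        ,  0.        ,  0.        ,  0.        ]), 'xyz': array([ 0.33851888, -0.02305406,  1.06259755]), 'attitude': array([[-0.00265813, -0.99852461,  0.05423594],
       [-0.99976613,  0.00148958, -0.02157463],
       [ 0.02146201, -0.0542806 , -0.99829505]])}
{'clock': 0.1, 'joint_pos': array([ 1.19198914e+00,  2.60616423e-01, -1.39237215e-01,  1.17271795e+00,
        4.51412632e-06,  1.57081372e+00]), 'joint_velocities': array([-0.00064371, -0.00208726,  0.00406396,  0.00224693, -0.00043537,
        0.00092474]), 'joint_efforts': array([ 3.80608799e-04, -4.06509018e+01,  2.54527706e+01,  1.00923222e-02,
        5.09302185e-05,  7.83103843e-06]), 'position': array([0.19392879, 0.48722497, 0.24155021]), 'eef_rot': array([[-9.29099980e-01,  3.69828056e-01, -6.60706781e-04],
       [ 3.69828646e-01,  9.29098519e-01, -1.64773450e-03],
       [ 4.48324423e-06, -1.77525839e-03, -9.99998424e-01]]), 'ft_force': array([ 0.61142531, -0.55240619,  0.48398444]), 'wrist_torque': array([-0.00483208, -0.0462098 ,  0.0217712 ]), 'finger_force': 0.0, 'gripper_width': 0.08547892059142101}
```

View pics/top0.png

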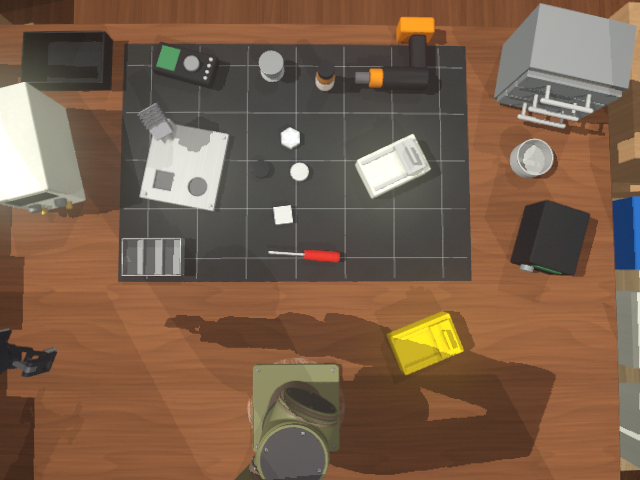

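View pics/scene0.png

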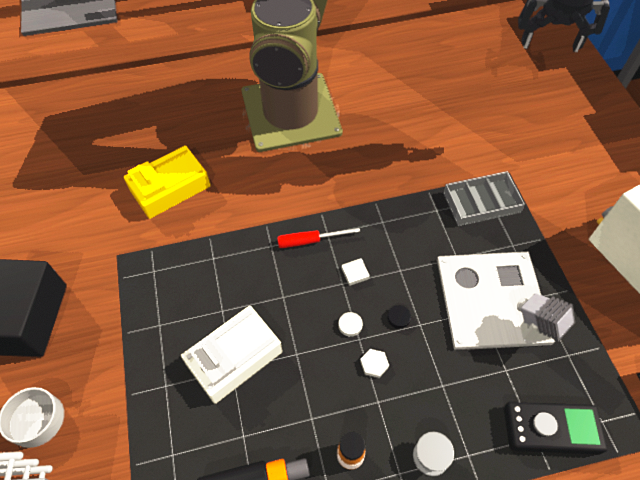

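The top view shows the candidate round parts: the white/aluminium disc at (300,172), a black disc at (262,170), and a silver cup at (271,66). The bare-aluminium disc at (300,172) fits the description; the black one is excluded. The off-white box is at (393,166), and the yellow one at (425,343) is excluded. The station is at (185,167), with its round nest at (197,187) and square nest at (163,181). I'll measure these and confirm with a crop.

```bash
cat > h.py <<'E'
from rig import robot, vision
import cv2, numpy as np
def ray(n,uv):
    c=vision.calibration(n); K=np.array([[c['fx'],0,c['cx']],[0,c['fy'],c['cy']],[0,0,1]])
    p=cv2.undistortPoints(np.array(uv,float).reshape(-1,1,2),K,c['dist_coeffs']).reshape(-1,2)
    d=np.c_[p,np.ones(len(p))]@np.array(c['attitude']).T
    return np.array(c['xyz']),d
def plane(n,uv,z):
    o,d=ray(n,uv); return o+d*((z-o[2])/d[:,2])[:,None]
def tool(R,p,target):   # world displacement in tool axes, mm
    return R.T@(np.array(target)-p)*1000
E
python3 - <<'E'
from h import *
t=cv2.imread('pics/top0.png'); s=cv2.imread('pics/scene0.png')
def blobs(im,box,thr,inv=False):
    x0,y0,x1,y1=box; g=cv2.cvtColor(im,cv2.COLOR_BGR2GRAY)[y0:y1,x0:x1]
    m=(g<thr if inv else g>thr).astype(np.uint8)
    cs,_=cv2.findContours(m,cv2.RETR_LIST if inv else cv2.RETR_EXTERNAL,cv2.CHAIN_APPROX_NONE)
    return [c+np.array([x0,y0]) for c in cs if cv2.contourArea(c)>60]
def cen(c): M=cv2.moments(c); return [M['m10']/M['m00'],M['m01']/M['m00']]
for nm,im,b in(("top",t,(250,120,320,230)),("scene",s,(330,250,395,385))):
    for c in blobs(im,b,140):
        uv=cen(c); print(nm,'blank',np.round(uv,1),cv2.contourArea(c),plane(nm,[uv],0.014 if nm=='top' else .012)[0].round(4))
for nm,im,b in(("top",t,(150,165,212,205)),("scene",s,(450,258,530,295))):
    for c in blobs(im,b,130,True):
        uv=cen(c); print(nm,'nest',np.round(uv,1),cv2.contourArea(c),plane(nm,[uv],0.014)[0].round(4))
for nm,im,b in(("top",t,(120,110,245,220)),("top",t,(345,125,440,205))):
    for c in blobs(im,b,120):
        if cv2.contourArea(c)<1500: continue
        r=cv2.minAreaRect(c); z=.016 if b[0]==120 else .05
        q=plane(nm,cv2.boxPoints(r),z); print('rect',cv2.boxPoints(r).round(),q.round(3).tolist(),np.linalg.norm(q[0]-q[1]),np.linalg.norm(q[1]-q[2]))
A=cv2.resize(t[120:220,350:445],(400,421),interpolation=cv2.INTER_CUBIC)
B=cv2.resize(s[300:405,175:290],(400,421),interpolation=cv2.INTER_CUBIC) if 0 else cv2.resize(s[300:405,175:290],None,fx=3.4,fy=3.4,interpolation=cv2.INTER_CUBIC)
B=cv2.copyMakeBorder(B,0,421-B.shape[0],0,400-B.shape[1],cv2.BORDER_CONSTANT)
cv2.imwrite('pics/box.png',np.hstack([A,B]))
C=cv2.resize(t[120:230,145:325],None,fx=4.4,fy=4.4,interpolation=cv2.INTER_CUBIC); cv2.imwrite('pics/blk.png',C)
E
```

```text
top blank [282.7 214.5] 290.5 [0.4612 0.0301 0.014 ]
top blank [299.  171.4] 244.5 [ 0.5664 -0.0093  0.014 ]
top blank [290.  137.5] 287.0 [0.6502 0.0126 0.014 ]
scene blank [374.4 362.4] 545.5 [0.6501 0.0149 0.012 ]
scene blank [350.3 323.4] 419.0 [ 0.5666 -0.0069  0.012 ]
scene blank [355.3 271.1] 443.5 [0.4615 0.0327 0.012 ]
rect [[130. 207.]
 [147. 111.]
 [230. 126.]
 [213. 222.]] [[0.48, 0.398, 0.016], [0.716, 0.362, 0.016], [0.679, 0.158, 0.016], [0.443, 0.197, 0.016]] 0.23915372832563664 0.20720820115857275
rect [[333. 164.]
 [416. 132.]
 [433. 175.]
 [350. 207.]] [[0.578, -0.09, 0.05], [0.655, -0.289, 0.05], [0.552, -0.326, 0.05], [0.476, -0.129, 0.05]] 0.21313677414855936 0.11001863639773575
```

View pics/box.png

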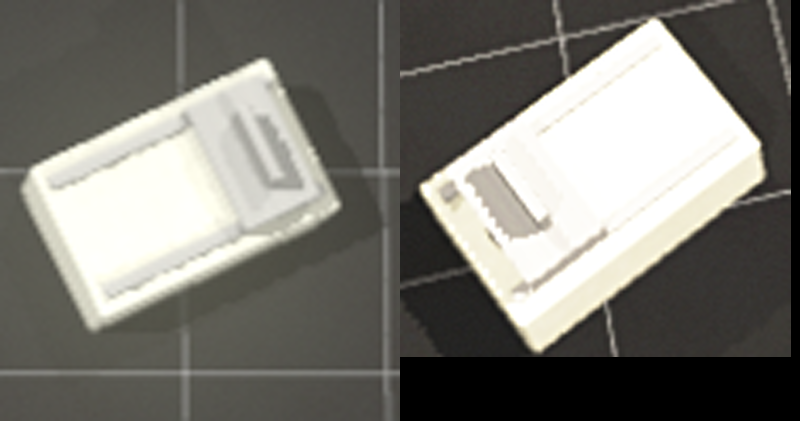

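View pics/blk.png

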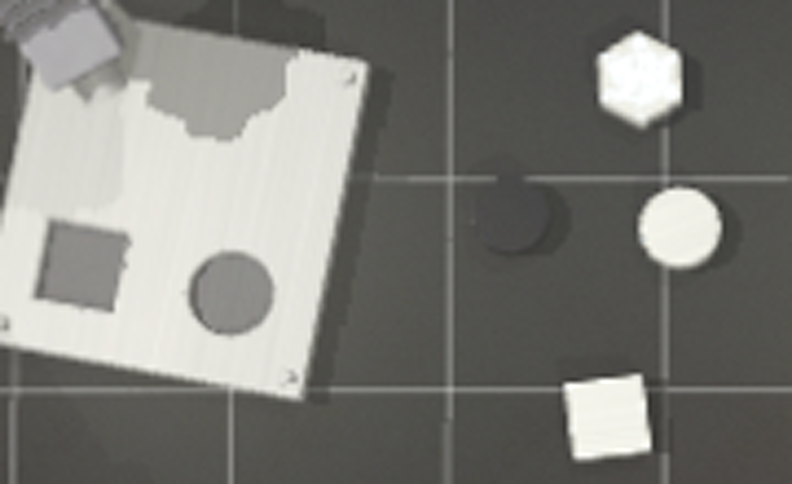

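The crops confirm the round aluminium disc at top px (299.5,171.8), with the black disc to its left. The catch sits at the right (-y) end of the white box, with its tab strip at about (412,155.6). The nest shows as a grey circle at (197.5,186.4).

Run:
```python
from h import *
t=cv2.imread('pics/top0.png'); s=cv2.imread('pics/scene0.png')
def cen(c): M=cv2.moments(c); return [M['m10']/M['m00'],M['m01']/M['m00']]
for nm,im,(x0,y0,x1,y1) in(("top",t,(150,165,212,205)),("scene",s,(452,262,528,292))):
    g=cv2.cvtColor(im,cv2.COLOR_BGR2GRAY)[y0:y1,x0:x1]
    th,m=cv2.threshold(g,0,255,cv2.THRESH_OTSU+cv2.THRESH_BINARY_INV)
    for c in cv2.findContours(m,cv2.RETR_EXTERNAL,cv2.CHAIN_APPROX_NONE)[0]:
        if 100<cv2.contourArea(c)<900:
            c=c+np.array([x0,y0]); p=plane(nm,c.reshape(-1,2),.016)
            (cx,cy),r=cv2.minEnclosingCircle(p[:,:2].astype(np.float32)*1000)
            print(nm,'nest',th,np.round(cen(c),1),cv2.contourArea(c),plane(nm,[cen(c)],.016)[0].round(4),'encl',cx,cy,r)
for nm,im,b in(("top",t,(285,155,318,188)),("scene",s,(332,305,372,342))):
    x0,y0,x1,y1=b; g=cv2.cvtColor(im,cv2.COLOR_BGR2GRAY)[y0:y1,x0:x1]
    for c in cv2.findContours((g>110).astype(np.uint8),cv2.RETR_EXTERNAL,cv2.CHAIN_APPROX_NONE)[0]:
        if cv2.contourArea(c)>60:
            p=plane(nm,(c+np.array([x0,y0])).reshape(-1,2),.016); print(nm,'blank',plane(nm,[np.array(cen(c))+[x0,y0]],.016)[0].round(4),(p.max(0)-p.min(0)).round(4))
# box top corners hand-read from crop, z=.05 ; tab
q=np.array([[25,180],[268,60],[340,205],[100,318]])/4.21+[350,120]
P=plane('top',q,.05);print(P.round(4).tolist(),[np.linalg.norm(P[i]-P[i-1]).round(4) for i in range(4)],P.mean(0))
tab=plane('top',np.array([[237,118],[284,183],[260,150]])/[4.21,4.21]+[350,120],.087);print('tab',tab.round(4).tolist(),np.linalg.norm(tab[0]-tab[1]))
# scene: tab lit? corners of box top from crop B
q=np.array([[22,188],[255,18],[362,148],[135,315]])/3.4+[175,300]
P=plane('scene',q,.05);print(P.round(4).tolist(),[np.linalg.norm(P[i]-P[i-1]).round(4) for i in range(4)],P.mean(0))
C=cv2.resize(s[325:385,180:250],None,fx=8,fy=8,interpolation=cv2.INTER_CUBIC)
D=cv2.resize(t[130:180,390:422],None,fx=7,fy=7,interpolation=cv2.INTER_CUBIC); D=cv2.copyMakeBorder(D,0,C.shape[0]-D.shape[0],0,0,cv2.BORDER_CONSTANT)
cv2.imwrite('pics/tab.png',np.hstack([C,D]))
```

```text
top nest 179.0 [196.9 186.2] 264.5 [0.5297 0.2369 0.016 ] encl 529.4960327148438 236.89930725097656 23.195781707763672
top nest 179.0 [163.  179.8] 305.0 [0.5453 0.319  0.016 ] encl 544.9307250976562 319.0050048828125 29.968536376953125
scene nest 194.0 [466.6 277.4] 357.0 [0.53   0.2389 0.016 ] encl 529.8323974609375 238.91810607910156 23.030500411987305
scene nest 194.0 [509.7 275.1] 411.5 [0.5454 0.3214 0.016 ] encl 545.019287109375 321.41583251953125 29.852298736572266
top blank [ 0.5662 -0.0094  0.016 ] [0.0613 0.0437 0.    ]
scene blank [ 0.5687 -0.0078  0.016 ] [0.05   0.0456 0.    ]
[[0.5795, -0.144, 0.05], [0.6488, -0.2823, 0.05], [0.566, -0.3216, 0.05], [0.5017, -0.1852, 0.05]] [np.float64(0.0881), np.float64(0.1547), np.float64(0.0916), np.float64(0.1508)] [ 0.57398724 -0.23326563  0.05      ]
tab [[0.6053, -0.2552, 0.087], [0.5696, -0.2803, 0.087], [0.5877, -0.2675, 0.087]] 0.04355178835688537
[[0.5668, -0.3165, 0.05], [0.5019, -0.1828, 0.05], [0.589, -0.1417, 0.05], [0.6467, -0.2694, 0.05]] [np.float64(0.0927), np.float64(0.1487), np.float64(0.0963), np.float64(0.1402)] [ 0.57607131 -0.22757987  0.05      ]
```

View pics/tab.png

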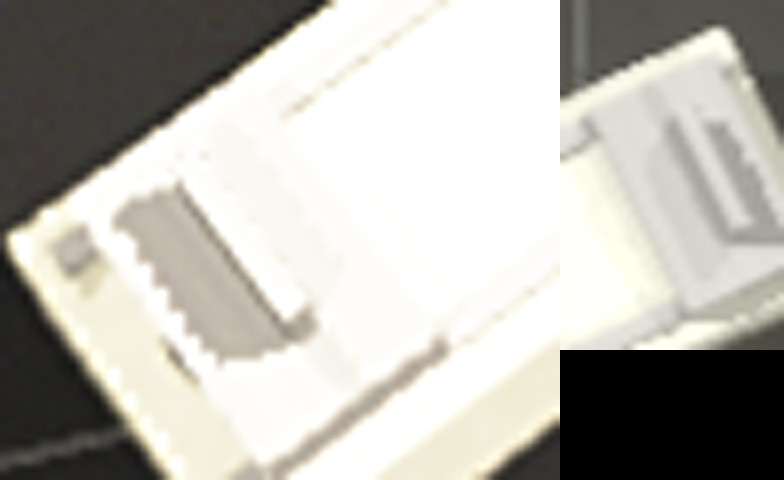

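step_arm --rows '[[[0,0,0,-53,-32,0,70],[0,0,0,-53,-32,0,70],[0,0,0,-53,-32,0,70],[0,0,0,-53,-32,0,70],[0,0,0,-53,-32,0,70],[0,0,0,-53,-32,0,70],[0,0,0,-53,-32,0,70],[0,0,0,-53,-32,0,70],[0,0,8,0,0,60,70],[0,0,8,0,0,60,70]]]' --newtons 30

```text
clock: 1.35
position: [0.4947, 0.0921, 0.1212]
eef_rot: [[-0.787, 0.617, 0.002], [0.617, 0.787, 0.001], [-0.001, 0.002, -1.0]]
ft_force: [-0.3, 0.9, -0.6]
gripper_width: 0.0624
finger_force: 0.0
```

```bash
cat >> h.py <<'E'
def go(target):
    o=robot.get_obs(); R=o['eef_rot']; print('t',o['clock'],'pos',o['position'].round(4),'yax',R[:,1].round(3),'z',R[:,2].round(3),'w',o['gripper_width'],'F',o['ft_force'].round(1)); print('tool mm',tool(R,o['position'],target).round(1))
E
python3 -c "
from h import *
go([.5665,-.008,.018])"
```

```text
t 1.35 pos [0.4947 0.0921 0.1212] yax [0.617 0.787 0.002] z [ 0.002  0.001 -1.   ] w 0.06241015070265338 F [-0.3  0.9 -0.6]
tool mm [-118.1  -34.6  103.3]
```

step_arm --rows '[[[0,0,0,-60,-17,0,70],[0,0,0,-58,-17,0,70],[0,0,0,0,0,20,70],[0,0,0,0,0,40,70],[0,0,0,0,0,0,70],[0,0,0,0,0,0,70]]]'

```text
clock: 2.1
position: [0.5662, -0.0058, 0.0629]
eef_rot: [[-0.791, 0.611, 0.0], [0.611, 0.791, -0.0], [-0.0, 0.0, -1.0]]
ft_force: [0.0, 0.5, 0.2]
gripper_width: 0.0619
finger_force: 0.0
```

```bash
python3 -c "
from h import *
go([.5665,-.008,.018])"
```

```text
t 2.1 pos [ 0.5662 -0.0058  0.0629] yax [0.611 0.791 0.   ] z [ 0. -0. -1.] w 0.06192173555843807 F [0.  0.5 0.2]
tool mm [-1.6 -1.5 44.9]
```

step_arm --rows '[[[0,0,0,-1.5,-1.5,25,70],[0,0,0,0,0,20,70],[0,0,0,0,0,0,70],[0,0,0,0,0,0,200],[0,0,0,0,0,0,200],[0,0,0,0,0,0,200],[0,0,0,0,0,0,200],[0,0,0,0,0,0,200]]]' --newtons 30

```text
clock: 3.1
position: [0.5676, -0.0079, 0.0193]
eef_rot: [[-0.791, 0.611, 0.003], [0.611, 0.791, 0.0], [-0.002, 0.002, -1.0]]
ft_force: [-1.3, 0.7, 5.4]
gripper_width: 0.0421
finger_force: 30.1
```

step_arm --rows '[[[0,0,0,0,0,-30,200],[0,0,0,0,0,-30,200],[0,0,0,36,34,0,200],[0,0,0,36,34,0,200],[0,0,0,36,34,0,200],[0,0,0,36,34,0,200],[0,0,0,36,35,0,200],[0,0,0,0,0,0,200],[0,0,0,0,0,0,200]]]'

```text
clock: 4.22
position: [0.5284, 0.2372, 0.0777]
eef_rot: [[-0.792, 0.611, 0.0], [0.611, 0.792, -0.0], [-0.001, -0.0, -1.0]]
ft_force: [0.1, 0.6, -0.8]
gripper_width: 0.0421
finger_force: 30.7
```

Run:
```python
from h import *
go([.53,.238,.045])
t=vision.grab_frame('top')[:,:,::-1]; s=vision.grab_frame('scene')[:,:,::-1]
cv2.imwrite('pics/t1.png',t); cv2.imwrite('pics/s1.png',s)
A=cv2.resize(t[145:225,155:245],(400,356),interpolation=cv2.INTER_CUBIC); B=cv2.resize(s[230:310,420:510],(400,356),interpolation=cv2.INTER_CUBIC)
cv2.imwrite('pics/c1.png',np.hstack([A,B]))
```

```text
t 4.225 pos [0.5284 0.2372 0.0777] yax [ 0.611  0.792 -0.   ] z [ 0. -0. -1.] w 0.042103094010174744 F [ 0.1  0.6 -0.8]
tool mm [-0.8  1.6 32.7]
```

View pics/c1.png

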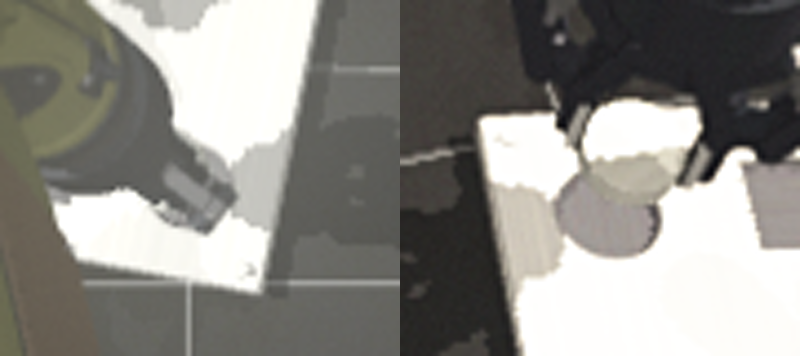

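The crop shows the disc held flat between the pads at about (640,150) on the right-hand side, with the nest below it at (608,212). The top camera is blocked by the arm.

step_arm --rows '[[[0,0,0,-1,2.5,20,200],[0,0,0,0,0,18,200],[0,0,0,0,0,0,200],[0,0,0,0,0,0,200]]]'

```text
clock: 4.82
position: [0.5312, 0.238, 0.0399]
eef_rot: [[-0.79, 0.613, 0.0], [0.613, 0.79, 0.0], [-0.0, 0.0, -1.0]]
ft_force: [0.5, -0.6, -0.4]
gripper_width: 0.0418
finger_force: 30.7
```

Run:
```python
from h import *
go([.5308,.2384,.0283])
s=vision.grab_frame('scene')[:,:,::-1]; cv2.imwrite('pics/s2.png',s)
c=vision.calibration('scene'); K=np.array([[c['fx'],0,c['cx']],[0,c['fy'],c['cy']],[0,0,1]])
R=np.array(c['attitude']).T
def proj(P): return cv2.projectPoints(np.array(P,float),cv2.Rodrigues(R)[0],-R@c['xyz'],K,c['dist_coeffs'])[0].reshape(-1,2)
p=robot.get_obs()['position']; a=np.linspace(0,2*np.pi,60)
ring=lambda x,y,z,r:np.c_[x+r*np.cos(a),y+r*np.sin(a),0*a+z]
k=8;x0,y0=430,235
B=cv2.resize(s[y0:y0+65,x0:x0+80],None,fx=k,fy=k,interpolation=cv2.INTER_CUBIC)
B=np.hstack([B.copy()])
for pts,col in((ring(p[0],p[1],p[2]-.0033,.022),(0,0,255)),(ring(.530,.2389,.016,.0235),(0,200,0))):
    q=((proj(pts)+.5-[x0,y0])*k).astype(np.int32); cv2.polylines(B,[q],True,col,1)
cv2.imwrite('pics/c2.png',B)
```

```text
t 4.825 pos [0.5312 0.238  0.0399] yax [0.613 0.79  0.   ] z [ 0.  0. -1.] w 0.04177444623312266 F [ 0.5 -0.6 -0.4]
tool mm [ 0.6  0.  11.6]
```

View pics/c2.png

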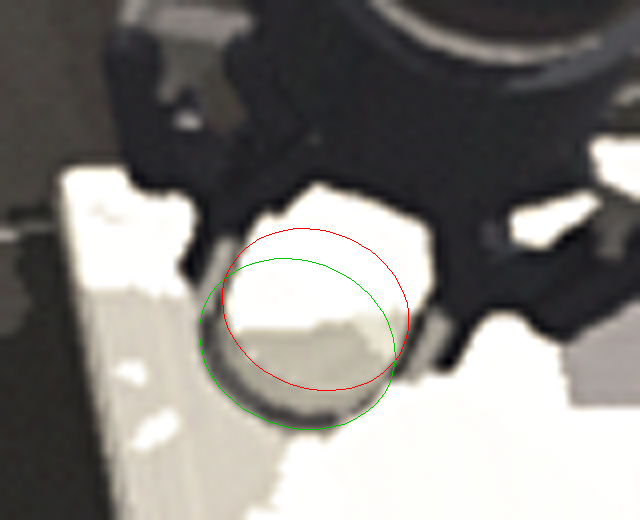

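The crop shows the disc hanging just above the nest, with an even dark crescent of nest at lower left around (290,415). That matches the estimate, so I'll lower it.

step_arm --rows '[[[0,0,0,0.5,0,4,200],[0,0,0,0,0,3,200],[0,0,0,0,0,2,200],[0,0,0,0,0,2,200],[0,0,0,0,0,1,200],[0,0,0,0,0,0,200],[0,0,0,0,0,0,200]]]'

```text
clock: 5.75
position: [0.5301, 0.2389, 0.0283]
eef_rot: [[-0.791, 0.612, 0.0], [0.612, 0.791, -0.0], [-0.0, -0.0, -1.0]]
ft_force: [-2.5, -1.1, 7.6]
gripper_width: 0.0421
finger_force: 31.7
```

step_arm --rows '[[[0,0,0,0,0,0,70],[0,0,0,0,0,0,70],[0,0,0,0,0,0,70],[0,0,0,0,0,-10,70],[0,0,0,0,0,-50,70],[0,0,0,0,0,-60,70],[0,0,0,-62,0,0,200],[0,0,0,-62,0,0,255],[0,0,0,-62,0,0,255],[0,0,0,0,0,0,255]]]'

```text
clock: 7.0
position: [0.681, 0.122, 0.1472]
eef_rot: [[-0.788, 0.616, 0.003], [0.616, 0.788, -0.0], [-0.002, 0.001, -1.0]]
ft_force: [-0.4, -0.0, 0.2]
gripper_width: -0.0
finger_force: 0.0
```

Run:
```python
from h import *
go([.5308,.2384,.0283])
t=vision.grab_frame('top')[:,:,::-1]; s=vision.grab_frame('scene')[:,:,::-1]
cv2.imwrite('pics/t3.png',t); cv2.imwrite('pics/s3.png',s)
A=cv2.resize(t[150:220,150:230],(400,350),interpolation=cv2.INTER_CUBIC); B=cv2.resize(s[245:315,430:510],(400,350),interpolation=cv2.INTER_CUBIC)
cv2.imwrite('pics/c3.png',np.hstack([A,B]))
```

```text
t 7.0 pos [0.681  0.122  0.1472] yax [0.616 0.788 0.001] z [ 0.003 -0.    -1.   ] w -2.3967318013015284e-05 F [-0.4 -0.   0.2]
tool mm [190.3  -0.9 118.5]
```

View pics/c3.png

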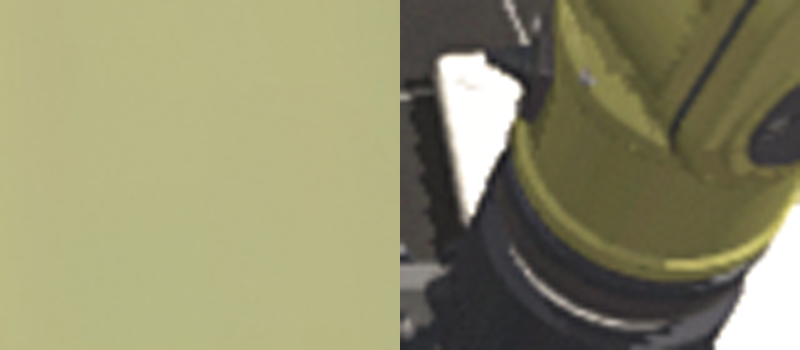

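The crop shows only the arm blocking both views of the nest, so I'll move off towards the box and then look again.

step_arm --rows '[[[0,0,9,0,0,0,255],[0,0,9,0,0,0,255],[0,0,8.5,0,0,0,255],[0,0,0,-50,-36,0,255],[0,0,0,-50,-36,0,255],[0,0,0,-50,-36,0,255],[0,0,0,-50,-36,0,255],[0,0,0,-50,-36,0,255],[0,0,0,-50,-36,0,255],[0,0,0,-48,-34,0,255]]]'

```text
clock: 8.35
position: [0.603, -0.2967, 0.1481]
eef_rot: [[-0.437, 0.899, 0.0], [0.899, 0.437, 0.0], [0.0, 0.0, -1.0]]
ft_force: [-0.3, 0.1, -0.6]
gripper_width: -0.0001
finger_force: 0.0
```

Run:
```python
from h import *
go([.605,-.299,.083]); print(robot.get_obs()['joint_pos'].round(2))
t=vision.grab_frame('top')[:,:,::-1]; s=vision.grab_frame('scene')[:,:,::-1]
cv2.imwrite('pics/t4.png',t); cv2.imwrite('pics/s4.png',s)
A=cv2.resize(t[150:220,150:230],(400,350),interpolation=cv2.INTER_CUBIC); B=cv2.resize(s[245:315,430:510],(400,350),interpolation=cv2.INTER_CUBIC)
C=cv2.resize(s[310:375,180:260],None,fx=3,fy=3)
cv2.imwrite('pics/c4.png',np.vstack([np.hstack([A,B]),cv2.copyMakeBorder(C,0,0,0,800-C.shape[1],cv2.BORDER_CONSTANT)]))
```

```text
t 8.35 pos [ 0.603  -0.2967  0.1481] yax [0.899 0.437 0.   ] z [ 0.  0. -1.] w -9.437369394084076e-05 F [-0.3  0.1 -0.6]
tool mm [-3.   0.8 65.1]
[-0.46  0.56  0.09  1.1   0.    0.66]
```

View pics/c4.png

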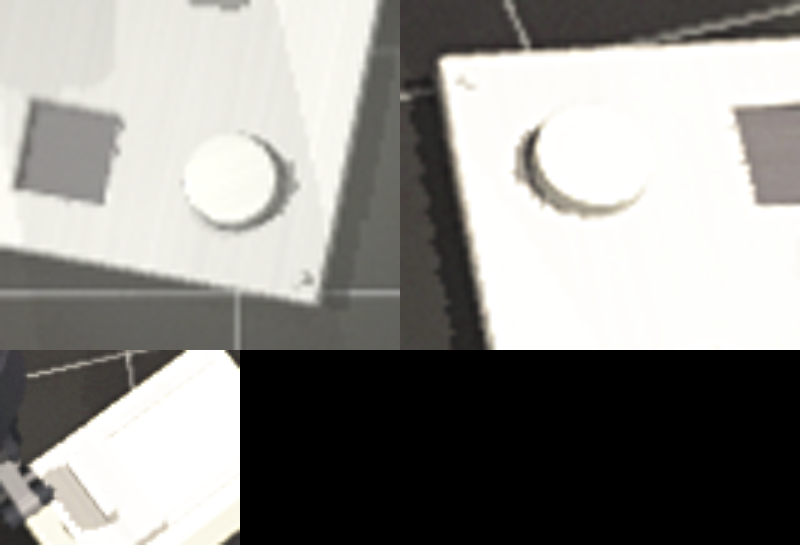

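The disc sits in the round nest: the top crop shows it at (232,180), i.e. px (196.4,186). The gripper is poised beside the tab on its -y side. I'll triangulate the disc's top to check that it's seated.

Run:
```python
from h import *
t=cv2.imread('pics/t4.png'); s=cv2.imread('pics/s4.png')
g=cv2.cvtColor(t,cv2.COLOR_BGR2GRAY)[170:202,182:212]
m=(g>238).astype(np.uint8); c=max(cv2.findContours(m,0,cv2.CHAIN_APPROX_NONE)[0],key=cv2.contourArea)
M=cv2.moments(c); a=[M['m10']/M['m00']+182,M['m01']/M['m00']+170]; print(a,cv2.contourArea(c))
e=cv2.fitEllipse(c);print(e)
# scene: left/bottom rim of top face read from crop: fit circle through rim points at z=.025 
rim=np.array([[537,150],[545,175],[562,193],[590,205],[620,202],[545,127],[562,112],[590,104]],float)
uv=np.c_[(rim[:,0]-400)/5+430,rim[:,1]/5+245]
for z in(.025,.030):
    P=plane('scene',uv,z)[:,:2]; A=np.c_[2*P,np.ones(len(P))]; x=np.linalg.lstsq(A,(P**2).sum(1),rcond=None)[0]
    print(z,'scene',x[:2].round(4),'r',np.sqrt(x[2]+x[:2]@x[:2]).round(4),'top',plane('top',[a],z)[0].round(4))
```

```text
[195.1033950617284, 185.03472222222223] 216.0
((13.112491607666016, 15.039835929870605), (16.08365821838379, 17.27448081970215), 113.1337661743164)
0.025 scene [0.5322 0.2408] r 0.0219 top [0.5309 0.239  0.025 ]
0.03 scene [0.5344 0.2388] r 0.0218 top [0.5299 0.2378 0.03  ]
```

step_arm --rows '[[[0,0,0,-4,0,30,255],[0,0,0,0,0,35,255],[0,0,0,0,0,0,255],[0,0,0,12,0,0,255],[0,0,0,12,0,0,255],[0,0,0,12,0,0,255],[0,0,0,12,0,0,255],[0,0,0,12,0,0,255],[0,0,0,12,0,0,255]]]'

```text
clock: 9.57
position: [0.5742, -0.2351, 0.0826]
eef_rot: [[-0.435, 0.9, 0.001], [0.9, 0.435, -0.0], [-0.001, 0.001, -1.0]]
ft_force: [1.1, -0.9, 0.6]
gripper_width: -0.0
finger_force: 1.2
```

step_arm --rows '[[[0,0,0,5,0,0,255],[0,0,0,0,0,0,255]]]'

```text
clock: 9.82
position: [0.571, -0.2302, 0.0818]
eef_rot: [[-0.436, 0.9, -0.002], [0.9, 0.436, 0.001], [0.002, -0.001, -1.0]]
ft_force: [-0.8, -0.2, -0.0]
gripper_width: -0.0002
finger_force: 0.0
```

step_arm --rows '[[[0,0,0,4,0,0,255]]]'

```text
clock: 9.95
position: [0.5703, -0.2289, 0.0818]
eef_rot: [[-0.434, 0.901, -0.0], [0.901, 0.434, -0.003], [-0.002, -0.002, -1.0]]
ft_force: [1.7, -8.5, -5.2]
gripper_width: 0.0
finger_force: 4.5
```

step_arm --rows '[[[0,0,0,4,0,0,255]]]'

```text
clock: 10.07
position: [0.5703, -0.2287, 0.082]
eef_rot: [[-0.433, 0.901, 0.002], [0.901, 0.433, -0.01], [-0.01, -0.002, -1.0]]
ft_force: [6.0, -17.3, -9.2]
gripper_width: -0.0
finger_force: 8.8
```

step_arm --rows '[[[0,0,0,3,0,0,255]]]'

```text
clock: 10.2
position: [0.5703, -0.2286, 0.0821]
eef_rot: [[-0.432, 0.902, 0.004], [0.902, 0.432, -0.015], [-0.016, -0.003, -1.0]]
ft_force: [7.1, -22.2, -12.6]
gripper_width: 0.0001
finger_force: 11.4
```

step_arm --rows '[[[0,0,0,-25,0,-5,255],[0,0,0,-30,0,0,255],[0,0,0,0,0,0,255],[0,0,0,0,0,0,255]]]'

```text
clock: 10.7
position: [0.5902, -0.2701, 0.0865]
eef_rot: [[-0.435, 0.9, -0.002], [0.9, 0.435, 0.002], [0.002, -0.001, -1.0]]
ft_force: [0.0, 0.3, -0.5]
gripper_width: -0.0001
finger_force: 0.0
```

Run:
```python
from h import *
go([.592,-.268,.070])
s=vision.grab_frame('scene')[:,:,::-1]; t=vision.grab_frame('top')[:,:,::-1]
C=cv2.resize(s[300:400,170:290],None,fx=4,fy=4,interpolation=cv2.INTER_CUBIC); D=cv2.resize(t[130:210,350:440],None,fx=3.4,fy=5*.68)
D=cv2.copyMakeBorder(D,0,400-D.shape[0],0,0,cv2.BORDER_CONSTANT); cv2.imwrite('pics/c5.png',np.hstack([C,D]))
```

```text
t 10.7 pos [ 0.5902 -0.2701  0.0865] yax [ 0.9    0.435 -0.001] z [-0.002  0.002 -1.   ] w -8.074773037322096e-05 F [ 0.   0.3 -0.5]
tool mm [ 1.   2.6 16.5]
```

View pics/c5.png

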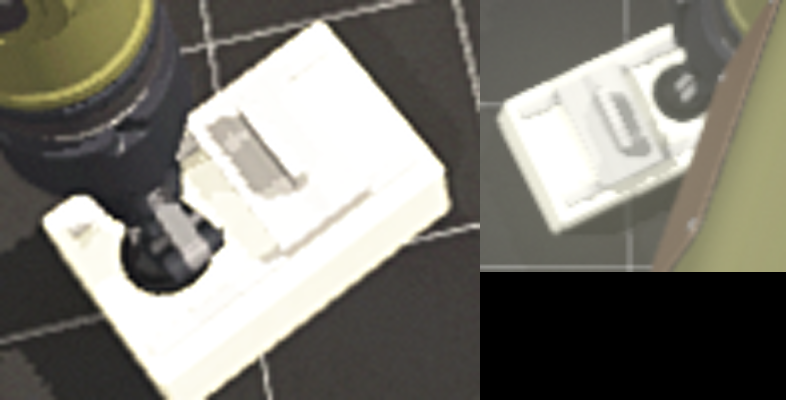

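The catch has moved to the middle of the box and is open. The black button shows at (165,255) in the scene crop, with the closed fingertips above it. I'll press it now.

step_arm --rows '[[[0,0,0,0,2,8,255],[0,0,0,0,0,6,255],[0,0,0,0,0,3,255],[0,0,0,0,0,2,255]]]'

```text
clock: 11.3
position: [0.5931, -0.2692, 0.0689]
eef_rot: [[-0.436, 0.9, 0.0], [0.9, 0.436, 0.001], [0.001, 0.001, -1.0]]
ft_force: [-3.5, 3.8, 15.7]
gripper_width: 0.0001
finger_force: 7.8
```

step_arm --rows '[[[0,0,0,0,0,1.5,255],[0,0,0,0,0,0,255],[0,0,0,0,0,0,255]]]'

```text
clock: 11.68
position: [0.5931, -0.2692, 0.069]
eef_rot: [[-0.435, 0.9, 0.001], [0.9, 0.435, 0.001], [0.0, 0.001, -1.0]]
ft_force: [-4.0, 4.1, 13.1]
gripper_width: 0.0001
finger_force: 6.6
```

step_arm --rows '[[[0,0,0,0,0,2,255],[0,0,0,0,0,0,255]]]'

```text
clock: 11.92
position: [0.5931, -0.2692, 0.0688]
eef_rot: [[-0.436, 0.9, 0.002], [0.9, 0.436, 0.0], [-0.0, 0.002, -1.0]]
ft_force: [-6.5, 5.8, 22.4]
gripper_width: -0.0
finger_force: 11.3
```

step_arm --rows '[[[0,0,0,0,0,-4,255],[0,0,0,0,0,-4,255],[0,0,0,0,0,-2,255],[0,0,0,0,0,0,255]]]'

```text
clock: 12.42
position: [0.5932, -0.27, 0.0747]
eef_rot: [[-0.435, 0.9, 0.0], [0.9, 0.435, -0.0], [-0.0, 0.0, -1.0]]
ft_force: [0.3, 0.3, 1.7]
gripper_width: 0.0001
finger_force: 1.0
```

The hard stop at 0.0688 m and contact still felt at 0.0747 m match the button's 6 mm travel. I'll lift clear.

step_arm --rows '[[[0,0,0,0,0,-20,255],[0,0,0,0,0,-50,255],[0,0,0,0,0,-50,255],[0,0,0,-20,-50,0,255],[0,0,0,-20,-50,0,255],[0,0,0,0,0,0,255],[0,0,0,0,0,0,255]]]'

```text
clock: 13.3
position: [0.5202, -0.3496, 0.1941]
eef_rot: [[-0.434, 0.901, -0.001], [0.901, 0.434, 0.0], [0.001, -0.0, -1.0]]
ft_force: [-0.5, 0.4, 0.3]
gripper_width: -0.0002
finger_force: 0.0
```

Run:
```python
from h import *
t=vision.grab_frame('top')[:,:,::-1]; t4=cv2.imread('pics/t4.png')
d=cv2.absdiff(t,t4)[120:230,145:325].max(2); print('station/blanks region changed px',(d>40).sum())
go([.6,-.27,.2]); print(robot.hand_in())
```

```text
station/blanks region changed px 41
t 13.35 pos [ 0.5207 -0.3491  0.1942] yax [ 0.9    0.435 -0.   ] z [-0.  0. -1.] w 0.0003537943656016849 F [-0.1  0.4 -0.2]
tool mm [ 36.7 105.8  -5.8]
the job is handed in; nothing more can be done
None
```

The round blank is in its nest, the catch is open against its end stop, and the button was pressed fully in and released; I handed the job in at 13.4 s with the arm clear, but no verdict came back.

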